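Loosen the hub nut of the left tube spinner, whichever way it is threaded

TASK

Two tube spinners stand side by side on the bench. Loosen the black wing nut on the rotor of the left one (as seen from the robot) by a quarter turn, so that its rotor can be taken off for cleaning. Its thread may be right- or left-handed, so try a little each way and feel which way it gives. Leave the other spinner's nut tight, and let go at the end.

Things in the scene. Friction and masses are not known exactly. Their poses are not given: they have to be found in the camera images.
- nut_a_grip (a point): Point on the axis of spinner A's black wing nut, 86 mm above the worktop. The nut: upright flat bar 46 mm long, 12 thick, its sides from 66 up to 100 mm above the worktop, on a round collar 30 mm across. Frame: x along the bar, y across its flat faces, z up; turns with the nut. Spinner A may be the left or the right one.
- nut_b_grip (a point): The same point on spinner B's like nut. Both spinners: fixed white unit 116 mm square under a round metal rotor plate 108 mm across, top at 56 mm, with four white tube caps near its rim up to 64 mm; the nut stands in the middle.
- nut_a (a joint): Turn of nut A (rad): 0 as found, at its tight stop, growing as it is loosened, up to 2.0. The thread may be right-hand (loosens counter-clockwise from above) or left-hand (clockwise); not told, not visible. The wrong way it does not turn; the right way it drags lightly (0.08 N m), stays where left and does not rise.
- nut_b (a joint): The same for nut B; its thread may have the other hand.
Not all that is in view belongs to the job. What is shaped like the part that bears nut_a_grip but green is not meant.

How it is judged:
By the outcome, as a careful person would: the job done as asked, in the order asked, and still so for the second after the job is handed in, with the robot touching nothing.
It also fails if it takes over 32 s, if anything falls off the work surface, if the arm or the gripper's body presses on something with over 40 N, if the wrist force passes 120 N, or if a joint passes its speed limit or range.

ROBOT

A 7-joint arm with a two-finger parallel gripper is mounted at the origin on a cart in front of the work surface, level with it; the furniture and walls round the work are solid. World frame = base frame: x ahead of the robot, y to its left, z up, the work surface at z = 0. Lengths are in m, angles in rad, forces in N, time in s.
With the tool pointing down it reaches from about 0.4 to 0.875 m from the base axis. Payload 19.3 kg.
Tool frame: the origin (TCP) lies at the very end of the fingers, on their centre line; the grasp point (between the pads) lies 19 mm behind it (bot.pinch_z is the distance from the TCP to the grasp point, in m); y points along the fingers, x is the direction in which the jaws open and shut, and the axes are right-handed (so a half turn about y gives the same grasp; the last joint's range is limited). The gripper opens to 85 mm and grips with 20 to 120 N. Pads are 22 mm wide; open, the fingers measure 114 mm over their backs; the gripper's body (76 mm by 85 mm) begins 54 mm behind the grasp point. The pads swing forward as they close: fully open they stand 13 mm farther back than shut.
Start: joints at [-1.353, 0.521, -0.036, 1.599, 0.021, 1.021, -0.113], TCP at [0.177, 0.599, 0.231] pointing down, gripper open.
Joint ranges: [-2.91, 2.91], [-0.3, 2.13], [-1.5, 1.42], [0.17, 2.43], [-1.26, 4.41], [0.16, 1.93], [-2.52, 2.52]. Speed limits (rad/s): [1.89, 1.89, 2.39, 2.39, 3.01, 3.01, 3.01].

INTERFACE

Orientations are given as [roll, pitch, yaw] about the fixed x, y, z axes, in that order (R = Rz(yaw) Ry(pitch) Rx(roll)).
In Python, from workcell import bot gives the robot as it stands. The module is installed in compiled form; this text tells all that it offers.
- The arm moves only by the tool arm_command, never from a script. Its argument "moves" is a list of rows, each an object of numbers: "rx", "ry", "rz": the turn, a rotation vector about the tool's x, y, z in rad; "x", "y", "z": the shift along the tool's x, y, z in cm; "gripper": the opening, from -1 (shut) to 1 (fully open). In form: [{"rx": .., "ry": .., "rz": .., "x": .., "y": .., "z": .., "gripper": ..}, ...]. A call has 1 to 5 rows; each row is the pose to reach, as a shift and turn from the pose commanded when the call began, along the tool's axes at that moment; what a row does not reach only later rows make up. A row lasts 1/12 s, in which the tool goes at most 41.7 mm and 7.16 degrees, less where a joint would pass 70% of its speed; a pose out of reach is approached as far as the arm can. A call with a gripper value outside its range is refused whole. The fingers move at their own pace and stop on an object; "squeeze" is the grip in N (left out, the last holds). Time passes only in rows, so rows that repeat a pose let the fingers close. It gives the time, the measured TCP pose, the force and the opening at its end, in the units of the state.
- bot.observe(): the state, without advancing time (a new reading comes with each control period).
- bot.grab_frame(name): name is "scene" or "top"; returns (picture, depth): 480x640x3 uint8, red, green, blue; 480x640 float32, m along the optical axis (not along the pixel's ray), 0 where there is no reading.
- bot.camera_model(name): a dict with "vfov" (degrees; the focal length in pixels is half the picture's height over the tangent of half this angle, whatever the lens; pixels are square), "cx", "cy" (the principal point, pixels), "extrinsics" (4x4, takes a point from camera to world coordinates). Camera axes: x right, y down, z forward; pixel columns grow to the right and rows downward; lengths in m; the calibration is good to about 2 mm. A picture is of the moment at which its call begins. camera_model takes no time and is no camera call.
- bot.job_done(): hands the job in, once; it reports no verdict.
Trained networks look in the newest picture that a camera, given by its name, has taken for a name from the list of things; names that differ only in an ending like _2 or _b are one class to them, and where a whole thing is asked for, a point or a joint stands for the part that bears it (a point fixed in the world has none). Each returns a list of dicts, best first, with "p" (0 to 1); they miss things now and then, are a little off and sometimes report something else, mostly with a low value. They report only what shows in the picture. A call takes as long as a camera call. They do not tell look-alikes from the thing itself.
- bot.spot_in(name, camera): "box" ([left, top, right, bottom] in pixels, round what is visible of it).
- bot.masks_of(name, camera): "mask" (480x640 bool, what is visible of it) and "box" ([left, top, right, bottom] in pixels, round what is visible of it).
The state is a dict: "clock": time; "qpos": joint angles; "qd": joint speeds; "joint_efforts": joint torques, N m; "position": TCP position; "tool_rot": TCP orientation; "force": force on the tool from outside, world axes, zero at the start; "moment": the same for the moment, N m; "grip_width": finger opening in m.
Only numpy, scipy, OpenCV 4.12 (cv2) and the standard library are available. Lean on these libraries where they do the work, as an engineer would, in place of code of your own. Each camera call takes 0.05 s, during which the arm holds its last target.

## Working session

There is one attempt and no reset: what is moved stays moved. The work goes in short steps, Python scripts to look and compute and a tool call to move; the robot and the scene stay as the last step left them, time stands still between calls to the robot, and variables do not carry over. Pictures are saved under pics/ and viewed, and the job is handed in when it is done.

Besides the shell and the picture viewer there is one more tool, called as name([rows], argument=value, ...), one row to a line, values as JSON. arm_command: Moves the arm, as the interface text tells. Its arguments: {"type":"object","properties":{"moves":{"type":"array"},"squeeze":{"type":"number"}},"required":["moves"]}

```bash
mkdir -p pics
python3 - <<'E'
from workcell import bot
import cv2,numpy as np
s=bot.observe(); print({k:np.round(v,3) for k,v in s.items()})
for c in("scene","top"):
    p,d=bot.grab_frame(c); cv2.imwrite(f"pics/{c}0.png",p[:,:,::-1]); np.save(f"{c}_d.npy",d); np.save(f"{c}_p.npy",p)
    m=bot.camera_model(c); print(c,m)
    for n in("nut_a_grip",):
        for i,r in enumerate(bot.masks_of(n,c)): print(n,r["p"],r["box"],r["mask"].sum()); np.save(f"{c}_m{i}.npy",r["mask"])
E
```

```text
{'clock': np.float64(0.0), 'qpos': array([-1.353,  0.522, -0.036,  1.6  ,  0.021,  1.021, -0.113]), 'qd': array([ 0.001, -0.   , -0.002, -0.001, -0.   , -0.002,  0.002]), 'joint_efforts': array([-0.0000e+00, -9.2712e+01,  1.9800e+00, -3.6994e+01,  1.8000e-02,
        8.0000e-03,  0.0000e+00]), 'position': array([0.177, 0.599, 0.231]), 'tool_rot': array([-1.571e+00,  1.000e-03,  1.283e+00]), 'force': array([0.176, 0.197, 0.512]), 'moment': array([-0.023,  0.038, -0.008]), 'grip_width': np.float64(0.085)}
scene {'vfov': 43.283415119755915, 'cx': 311.772959969032, 'cy': 236.99656824416712, 'extrinsics': array([[ 0.62696535, -0.544221  ,  0.55743875, -0.37304531],
       [-0.77898784, -0.44677635,  0.43996458, -0.74441679],
       [ 0.00961249, -0.71008056, -0.70405483,  1.12299512],
       [ 0.        ,  0.        ,  0.        ,  1.        ]])}
nut_a_grip 0.8 [341.3, 248.5, 354.6, 269.5] 243
nut_a_grip 0.71 [419.3, 287.6, 432.3, 311.8] 245
top {'vfov': 52.66347092250076, 'cx': 321.9502152943085, 'cy': 233.48281149395825, 'extrinsics': array([[-0.0282938 , -0.98888605,  0.14595836,  0.29255867],
       [-0.99950072,  0.02593349, -0.01804905, -0.0792731 ],
       [ 0.01406325, -0.14639616, -0.98912607,  1.11405378],
       [ 0.        ,  0.        ,  0.        ,  1.        ]])}
nut_a_grip 0.71 [455.9, 209.8, 470.3, 234.2] 234
nut_a_grip 0.55 [367.1, 217.6, 376.6, 239.7] 206
```

View pics/scene0.png

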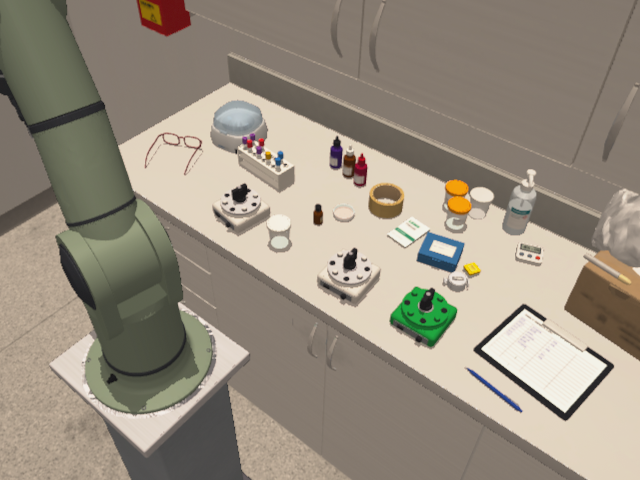

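View pics/top0.png

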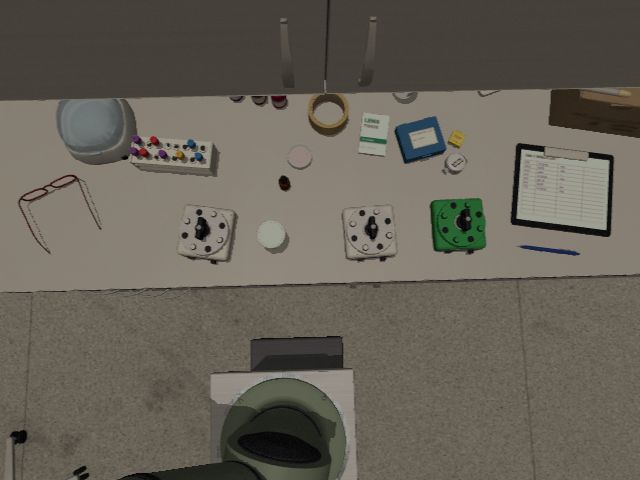

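```bash
cat > h.py <<'E'
from workcell import bot
import numpy as np,cv2
def proj(c,d,mask):
    m=bot.camera_model(c);f=240/np.tan(np.radians(m["vfov"]/2))
    v,u=np.nonzero(mask&(d>0));z=d[v,u]
    P=np.c_[(u-m["cx"])/f*z,(v-m["cy"])/f*z,z]
    E=m["extrinsics"];return P@E[:3,:3].T+E[:3,3]
E
python3 - <<'E'
from h import *
for c in("scene","top"):
  d=np.load(f"{c}_d.npy")
  for i in(0,1):
    P=proj(c,d,np.load(f"{c}_m{i}.npy"))
    print(c,i,np.percentile(P[:,2],[0,10,50,90,100]).round(3))
    T=P[P[:,2]>.09]; T=T[T[:,2]<.115]
    r=cv2.minAreaRect((T[:,:2]*1000).astype(np.float32)); e,V=np.linalg.eigh(np.cov(T[:,:2].T)); 
    print(len(T),T.mean(0).round(4),r,np.degrees(np.arctan2(V[1,1],V[0,1])))
for n in("scene","top"):
  p=np.load(n+"_p.npy")
  crop=p[170:340,280:510] if n=="scene" else p[150:300,310:540]
  cv2.imwrite(f"pics/{n}_crop.png",cv2.resize(crop[:,:,::-1],None,fx=3.4,fy=3.4,interpolation=cv2.INTER_CUBIC))
E
```

```text
scene 0 [0.    0.062 0.085 0.1   0.106]
102 [ 0.4501 -0.2087  0.0973] ((452.0971374511719, -207.04856872558594), (47.68543243408203, 18.304248809814453), 12.411270141601562) -175.9705626245107
scene 1 [0.048 0.06  0.085 0.096 0.1  ]
99 [ 0.4635 -0.4124  0.0946] ((464.1374206542969, -412.55621337890625), (45.64615249633789, 16.351211547851562), 4.495407581329346) -179.85358673502097
top 0 [0.058 0.064 0.091 0.098 0.102]
122 [ 0.4646 -0.4072  0.0962] ((465.4919738769531, -406.9226379394531), (42.24634552001953, 14.308978080749512), 3.6220669746398926) -177.12969587395577
top 1 [0.057 0.067 0.098 0.103 0.105]
134 [ 0.4535 -0.2041  0.1   ] ((453.3403625488281, -204.63241577148438), (17.201904296875, 43.32523727416992), 82.26547241210938) -177.90923224584833
```

The top view shows white spinners at about (206,233) and (370,232), with the green decoy at (460,224). The networks missed the left white spinner, so I'll segment its nut from depth.

Run:
```python
from h import *
for c,b in(("scene",(205,175,280,235)),("top",(172,200,240,268))):
  d=np.load(f"{c}_d.npy");p=np.load(f"{c}_p.npy")
  M=np.zeros((480,640),bool);M[b[1]:b[3],b[0]:b[2]]=1
  dark=(p.max(2)<75)
  P=proj(c,d,M&dark); T=P[(P[:,2]>.078)&(P[:,2]<.11)]
  Q=proj(c,d,M); R=Q[(Q[:,2]>.05)&(Q[:,2]<.07)]
  print(c,len(T),T.mean(0).round(4),np.percentile(T[:,2],[0,50,100]).round(3),"rotor",R.mean(0).round(4),cv2.minAreaRect((R[:,:2]*1000).astype(np.float32)))
  for lo in(.078,.088,.094):
    T=P[(P[:,2]>lo)&(P[:,2]<.11)]
    r=cv2.minAreaRect((T[:,:2]*1000).astype(np.float32)); e,V=np.linalg.eigh(np.cov(T[:,:2].T)); print(lo,len(T),T.mean(0).round(4),r,np.degrees(np.arctan2(V[1,1],V[0,1])))
  crop=p[b[1]:b[3],b[0]:b[2]]
  cv2.imwrite(f"pics/{c}_left.png",cv2.resize(crop[:,:,::-1],None,fx=8,fy=8,interpolation=cv2.INTER_CUBIC))
d=np.load("top_d.npy")
print(*[proj("top",d,np.arange(480*640).reshape(480,640)==v*640+u) for u,v in((271,234),(284,183),(206,160))])
```

```text
scene 107 [0.4591 0.157  0.0903] [0.078 0.091 0.104] rotor [0.4519 0.1312 0.0577] ((464.5891418457031, 129.00857543945312), (243.546142578125, 157.66690063476562), 41.15970230102539)
0.078 107 [0.4591 0.157  0.0903] ((459.5045166015625, 156.50515747070312), (18.33740234375, 43.375545501708984), 74.17591857910156) 169.31531334256934
0.088 65 [0.4596 0.1573 0.0949] ((459.8647766113281, 157.3074951171875), (16.597076416015625, 42.458072662353516), 74.17591857910156) 169.6877942376158
0.094 40 [0.4601 0.1576 0.0973] ((459.904541015625, 159.25086975097656), (13.259925842285156, 41.63396072387695), 77.0313491821289) 172.2615616404789
top 153 [0.461  0.1604 0.0957] [0.078 0.098 0.105] rotor [0.4613 0.1617 0.0577] ((462.4674072265625, 163.0432586669922), (106.72538757324219, 105.42418670654297), 89.43411254882812)
0.078 153 [0.461  0.1604 0.0957] ((462.1138610839844, 162.0810089111328), (45.01308822631836, 17.68441390991211), 0.7107471823692322) 170.59548784007367
0.088 127 [0.4614 0.1609 0.0985] ((462.31475830078125, 162.08351135253906), (44.611244201660156, 17.68441390991211), 0.7107471823692322) 170.54401123634108
0.094 111 [0.4616 0.1615 0.0995] ((462.3111572265625, 162.39303588867188), (44.615657806396484, 17.067073822021484), 0.6817811131477356) 170.2053586175028
[[0.4481454  0.01225678 0.07163576]] [[ 0.5661689  -0.01665406  0.05174647]] [[0.62098738 0.15628128 0.06083506]]
```

View pics/top_left.png

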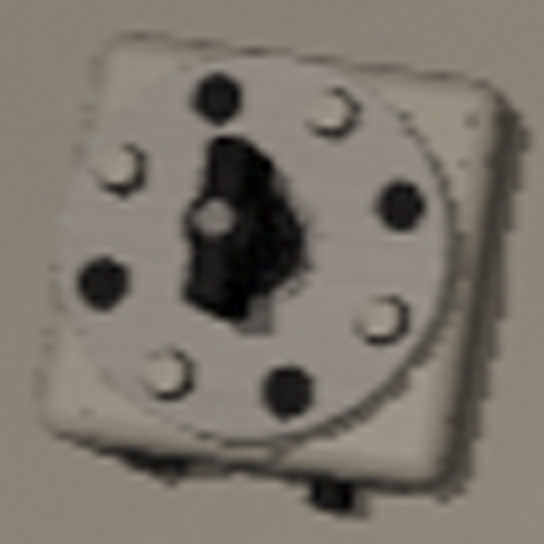

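View pics/scene_left.png

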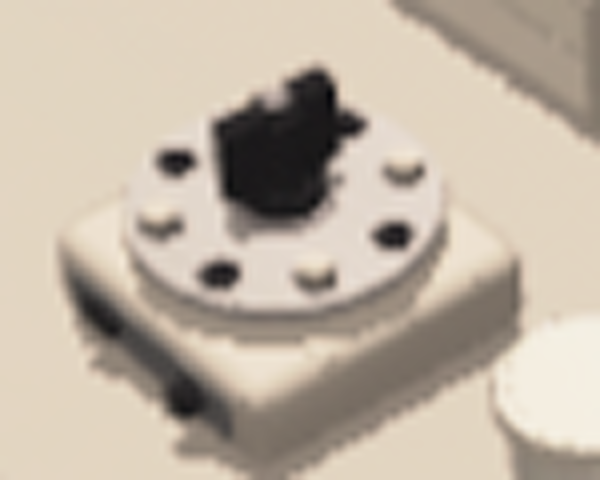

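Nut: axis at (0.4615, 0.1615), bar about 45 mm long, top at 0.100, bar yaw about −9.5°. This matches the given sizes. Moving over it now; jaws need yaw about 80.5° (now 73.5°).

arm_command([
  {"x": -2.6, "z": -3.05},
  {"x": -5.2, "z": -6.1},
  {"x": -7.8, "z": -9.15},
  {"x": -10.4, "z": -12.2},
  {"x": -13, "z": -15.25},
])

```text
invalid input at $.moves[0]: expected keys rx, ry, rz, x, y, z, gripper
```

arm_command([
  {"x": -2.6, "z": -3.05},
  {"x": -5.2, "z": -6.1},
  {"x": -7.8, "z": -9.15},
  {"x": -10.4, "z": -12.2},
  {"x": -13, "z": -15.25},
])

```text
invalid input at $.moves[0]: expected keys rx, ry, rz, x, y, z, gripper
```

arm_command([
  {"rx": 0, "ry": 0, "rz": 0, "x": -2.6, "y": 0, "z": -3.05, "gripper": 1},
  {"rx": 0, "ry": 0, "rz": 0, "x": -5.2, "y": 0, "z": -6.1, "gripper": 1},
  {"rx": 0, "ry": 0, "rz": 0, "x": -7.8, "y": 0, "z": -9.15, "gripper": 1},
  {"rx": 0, "ry": 0, "rz": 0, "x": -10.4, "y": 0, "z": -12.2, "gripper": 1},
  {"rx": 0, "ry": 0, "rz": 0, "x": -13, "y": 0, "z": -15.25, "gripper": 1},
])

```text
clock: 0.62
position: [0.2874, 0.4295, 0.2313]
tool_rot: [-1.571, 0.0, 1.283]
force: [1.0, 0.4, 0.7]
grip_width: 0.0851
```

```bash
cat > go.py <<'E'
from h import *
from scipy.spatial.transform import Rotation as Ro
def go(t,yaw):
    s=bot.observe();R=Ro.from_euler("xyz",s["tool_rot"])
    d=R.inv().apply(np.array(t)-s["position"])*100
    rv=(R.inv()*Ro.from_euler("xyz",[-np.pi/2,0,np.radians(yaw)])).as_rotvec()
    print("t",s["clock"],"pos",s["position"].round(4),"rot",np.degrees(s["tool_rot"]).round(2),"F",s["force"].round(1),"M",s["moment"].round(2),"w",s["grip_width"].round(4),"q",s["qpos"].round(2))
    print("shift cm",d.round(2),"rv",rv.round(3))
E
python3 -c "
from go import *
go([.4615,.1615,.14],80.5)"
```

```text
Traceback (most recent call last):
  File "go.py", line 7, in go
    print("t",s["clock"],"pos",s["position"].round(4),"rot",np.degrees(s["tool_rot"]).round(2),"F",s["force"].round(1),"M",s["moment"].round(2),"w",s["grip_width"].round(4),"q",s["qpos"].round(2))
                                                                                                                                                    ^^^^^^^^^^^^^^^^^^^^^
AttributeError: 'float' object has no attribute 'round'
```

arm_command([
  {"rx": 0, "ry": 0, "rz": 0, "x": -2.6, "y": 0, "z": -3.05, "gripper": 1},
  {"rx": 0, "ry": 0, "rz": 0, "x": -5.2, "y": 0, "z": -6.1, "gripper": 1},
  {"rx": 0, "ry": 0, "rz": 0, "x": -7.8, "y": 0, "z": -9.15, "gripper": 1},
  {"rx": 0, "ry": 0, "rz": 0, "x": -10.4, "y": 0, "z": -12.2, "gripper": 1},
  {"rx": 0, "ry": 0, "rz": 0, "x": -13, "y": 0, "z": -15.25, "gripper": 1},
])

```text
clock: 1.03
position: [0.3967, 0.2616, 0.2315]
tool_rot: [-1.571, -0.0, 1.283]
force: [1.8, 0.6, 0.2]
grip_width: 0.0857
```

arm_command([
  {"rx": 0, "ry": -0.04, "rz": 0, "x": -2.6, "y": 1, "z": -3.05, "gripper": 1},
  {"rx": 0, "ry": -0.08, "rz": 0, "x": -5.2, "y": 3, "z": -6.1, "gripper": 1},
  {"rx": 0, "ry": -0.12, "rz": 0, "x": -7.87, "y": 6, "z": -9.2, "gripper": 1},
  {"rx": 0, "ry": -0.122, "rz": 0, "x": -7.87, "y": 9, "z": -9.2, "gripper": 0.5},
  {"rx": 0, "ry": -0.122, "rz": 0, "x": -7.87, "y": 9, "z": -9.2, "gripper": 0.5},
])

```text
clock: 1.45
position: [0.4608, 0.1579, 0.1365]
tool_rot: [-1.566, 0.005, 1.401]
force: [-2.5, 0.4, -2.2]
grip_width: 0.0645
```

```bash
sed -i 's/s\["grip_width"\].round(4)/round(s["grip_width"],4)/' go.py
python3 -c "
from go import *
go([.4615,.1615,.07],80.5)
for c in ('scene','top'):
  p,d=bot.grab_frame(c)
  cv2.imwrite(f'pics/{c}1.png',cv2.resize((p[130:280,170:330] if c=='scene' else p[140:300,130:300])[:,:,::-1],None,fx=3.7,fy=3.7))"
```

```text
t 1.45 pos [0.4608 0.1579 0.1365] rot [-89.71   0.27  80.28] F [-2.5  0.4 -2.2] M [-0.08  0.13  0.01] w 0.0645 q [-0.51  0.45  0.07  2.04 -0.05  0.66  1.  ]
shift cm [ 0.39  6.64 -0.04] rv [-0.005 -0.004 -0.005]
```

View pics/scene1.png

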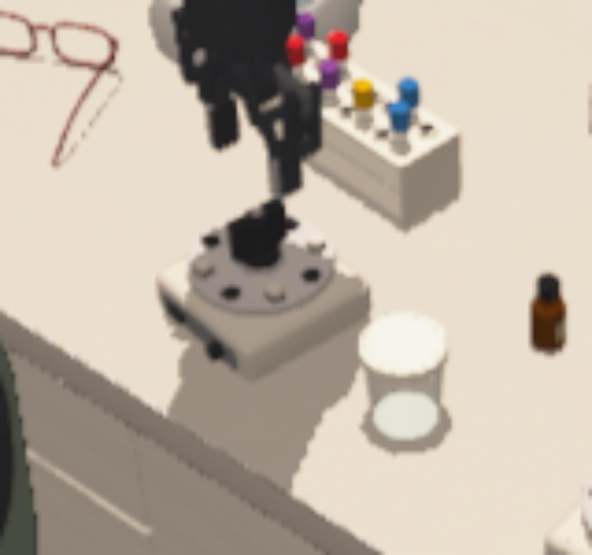

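View pics/top1.png

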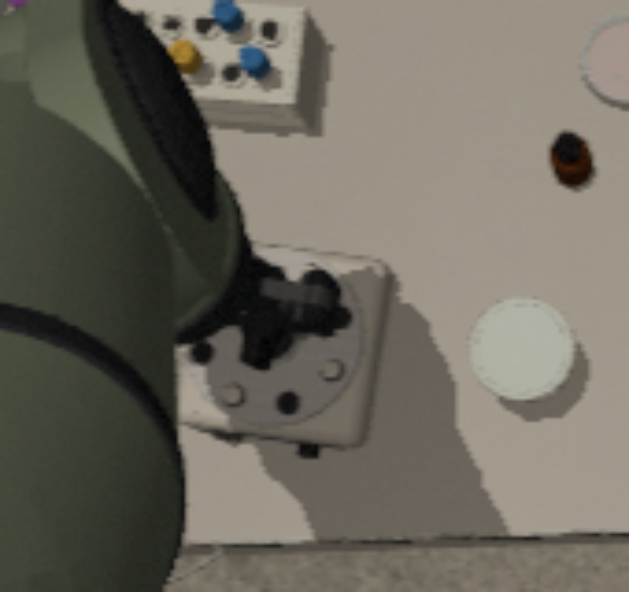

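The scene picture confirms the fingers straddle the nut, with clear space below. Descending and closing gently.

arm_command([
  {"rx": 0, "ry": 0, "rz": 0, "x": 0, "y": 2.5, "z": 0, "gripper": 0.3},
  {"rx": 0, "ry": 0, "rz": 0, "x": 0, "y": 5, "z": 0, "gripper": 0.3},
  {"rx": 0, "ry": 0, "rz": 0, "x": 0, "y": 7.1, "z": 0, "gripper": 0.3},
  {"rx": 0, "ry": 0, "rz": 0, "x": 0, "y": 7.1, "z": 0, "gripper": 0.2},
  {"rx": 0, "ry": 0, "rz": 0, "x": 0, "y": 7.1, "z": 0, "gripper": 0.1},
], squeeze=30)

```text
clock: 1.97
position: [0.4619, 0.163, 0.0715]
tool_rot: [-1.571, -0.0, 1.406]
force: [0.2, -0.5, 0.6]
grip_width: 0.0471
```

```bash
python3 -c "
from go import *
go([.4615,.1615,.07],80.5)
p,d=bot.grab_frame('scene')
cv2.imwrite('pics/scene2.png',cv2.resize(p[150:250,190:310][:,:,::-1],None,fx=5,fy=5))"
```

```text
t 1.9667 pos [0.4619 0.163  0.0715] rot [-9.000e+01 -2.000e-02  8.058e+01] F [ 0.2 -0.5  0.6] M [ 0.   -0.08 -0.01] w 0.0471 q [-0.5   0.57  0.06  2.08 -0.06  0.5   1.01]
shift cm [-0.16  0.15  0.01] rv [-0.     0.001  0.   ]
```

View pics/scene2.png

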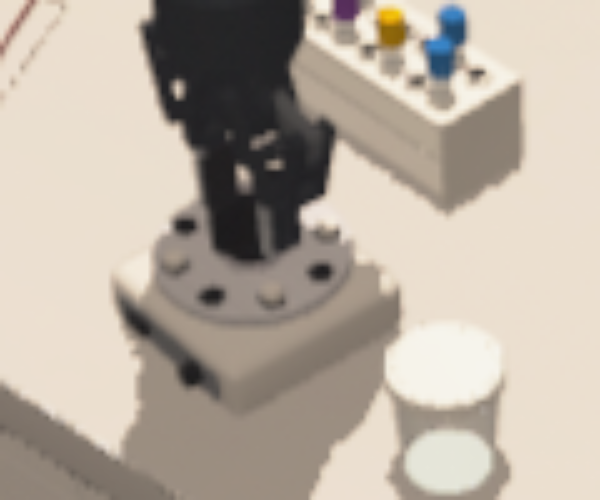

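arm_command([
  {"rx": 0, "ry": 0, "rz": 0, "x": -0.1, "y": 0.1, "z": 0, "gripper": -0.3},
  {"rx": 0, "ry": 0, "rz": 0, "x": -0.1, "y": 0.1, "z": 0, "gripper": -0.6},
  {"rx": 0, "ry": 0, "rz": 0, "x": -0.1, "y": 0.1, "z": 0, "gripper": -0.8},
  {"rx": 0, "ry": 0, "rz": 0, "x": -0.1, "y": 0.1, "z": 0, "gripper": -0.9},
  {"rx": 0, "ry": 0, "rz": 0, "x": -0.1, "y": 0.1, "z": 0, "gripper": -1},
])

```text
clock: 2.43
position: [0.4629, 0.1633, 0.0707]
tool_rot: [-1.573, -0.004, 1.407]
force: [-1.1, 12.1, 10.1]
grip_width: 0.0116
```

```bash
python3 -c "
from go import *
go([.4615,.1615,.07],80.5)"
```

```text
t 2.4333 pos [0.4629 0.1633 0.0707] rot [-90.14  -0.22  80.59] F [-1.1 12.1 10.1] M [ 2.53  0.32 -0.06] w 0.0116 q [-0.5   0.57  0.05  2.08 -0.06  0.49  1.01]
shift cm [-0.2   0.07  0.1 ] rv [0.002 0.002 0.004]
```

arm_command([
  {"rx": 0, "ry": 0, "rz": 0, "x": 0.15, "y": 0, "z": 0, "gripper": -1},
  {"rx": 0, "ry": 0, "rz": 0, "x": 0.15, "y": 0, "z": 0, "gripper": -1},
])

```text
clock: 2.6
position: [0.4629, 0.1635, 0.0707]
tool_rot: [-1.573, -0.002, 1.406]
force: [-1.3, 3.9, 13.7]
grip_width: 0.0117
```

```bash
python3 -c "
from go import *
go([.4615,.1635,.07],80.5)"
```

```text
t 2.6 pos [0.4629 0.1635 0.0707] rot [-90.11  -0.12  80.53] F [-1.3  3.9 13.7] M [0.76 0.42 0.06] w 0.0117 q [-0.5   0.57  0.06  2.08 -0.06  0.5   1.01]
shift cm [-0.02  0.07  0.14] rv [0.002 0.001 0.002]
```

Nut gripped (11.7 mm). Trying a little clockwise (ry+).

arm_command([
  {"rx": 0, "ry": 0.04, "rz": 0, "x": 0.05, "y": -0.1, "z": 0, "gripper": -1},
  {"rx": 0, "ry": 0.08, "rz": 0, "x": 0.05, "y": -0.1, "z": 0, "gripper": -1},
  {"rx": 0, "ry": 0.08, "rz": 0, "x": 0.05, "y": -0.1, "z": 0, "gripper": -1},
])

```text
clock: 2.85
position: [0.4628, 0.1635, 0.0709]
tool_rot: [-1.572, -0.001, 1.323]
force: [3.7, 4.0, -7.1]
grip_width: 0.0114
```

```bash
python3 -c "
from go import *
go([.4615,.1635,.07],80.5)"
```

```text
t 2.85 pos [0.4628 0.1635 0.0709] rot [-9.008e+01 -8.000e-02  7.578e+01] F [ 3.7  4.  -7.1] M [ 0.74 -0.87 -0.09] w 0.0114 q [-0.52  0.57  0.08  2.08 -0.09  0.5   0.95]
shift cm [-0.04  0.09  0.12] rv [ 0.001 -0.082  0.001]
```

The nut seems to follow (width unchanged, little moment). Continuing a bit clockwise to confirm.

arm_command([
  {"rx": 0, "ry": 0.06, "rz": 0, "x": 0, "y": 0, "z": 0, "gripper": -1},
  {"rx": 0, "ry": 0.12, "rz": 0, "x": 0, "y": 0, "z": 0, "gripper": -1},
  {"rx": 0, "ry": 0.12, "rz": 0, "x": 0, "y": 0, "z": 0, "gripper": -1},
])

```text
clock: 3.1
position: [0.4628, 0.1635, 0.0709]
tool_rot: [-1.572, -0.002, 1.202]
force: [3.4, 4.5, -4.7]
grip_width: 0.0115
```

```bash
python3 -c "
from go import *
go([.4615,.1635,.07],80.5)"
```

```text
t 3.1 pos [0.4628 0.1635 0.0709] rot [-9.007e+01 -9.000e-02  6.889e+01] F [ 3.4  4.5 -4.7] M [ 0.75 -0.78 -0.08] w 0.0115 q [-0.54  0.57  0.11  2.08 -0.13  0.5   0.86]
shift cm [-0.05  0.09  0.12] rv [ 0.001 -0.203  0.001]
```

Clockwise gives, with moment ≈ 0.08 N·m, which is the stated drag, so this is a left-hand thread. Continuing to 90°.

arm_command([
  {"rx": 0, "ry": 0.11, "rz": 0, "x": 0, "y": 0, "z": 0, "gripper": -1},
  {"rx": 0, "ry": 0.22, "rz": 0, "x": 0, "y": 0, "z": 0, "gripper": -1},
  {"rx": 0, "ry": 0.33, "rz": 0, "x": 0, "y": 0, "z": 0, "gripper": -1},
  {"rx": 0, "ry": 0.44, "rz": 0, "x": 0, "y": 0, "z": 0, "gripper": -1},
  {"rx": 0, "ry": 0.55, "rz": 0, "x": 0, "y": 0, "z": 0, "gripper": -1},
])

```text
clock: 3.52
position: [0.4627, 0.1635, 0.0709]
tool_rot: [-1.571, -0.002, 0.652]
force: [2.9, 3.4, -5.7]
grip_width: 0.0117
```

```bash
python3 -c "
from go import *
go([.4615,.1635,.07],-10)"
```

```text
t 3.5167 pos [0.4627 0.1635 0.0709] rot [-90.    -0.1   37.34] F [ 2.9  3.4 -5.7] M [ 0.56 -0.6   0.1 ] w 0.0117 q [-0.65  0.59  0.26  2.08 -0.3   0.5   0.48]
shift cm [-0.09  0.09  0.07] rv [-0.001  0.826  0.002]
```

arm_command([
  {"rx": 0, "ry": 0.11, "rz": 0, "x": 0, "y": 0, "z": 0, "gripper": -1},
  {"rx": 0, "ry": 0.22, "rz": 0, "x": 0, "y": 0, "z": 0, "gripper": -1},
  {"rx": 0, "ry": 0.33, "rz": 0, "x": 0, "y": 0, "z": 0, "gripper": -1},
  {"rx": 0, "ry": 0.44, "rz": 0, "x": 0, "y": 0, "z": 0, "gripper": -1},
  {"rx": 0, "ry": 0.55, "rz": 0, "x": 0, "y": 0, "z": 0, "gripper": -1},
])

```text
clock: 3.93
position: [0.4627, 0.1634, 0.0709]
tool_rot: [-1.57, -0.001, 0.102]
force: [2.6, 2.0, -4.4]
grip_width: 0.0115
```

arm_command([
  {"rx": 0, "ry": 0.1, "rz": 0, "x": 0, "y": 0, "z": 0, "gripper": -1},
  {"rx": 0, "ry": 0.2, "rz": 0, "x": 0, "y": 0, "z": 0, "gripper": -1},
  {"rx": 0, "ry": 0.28, "rz": 0, "x": 0, "y": 0, "z": 0, "gripper": -1},
  {"rx": 0, "ry": 0.28, "rz": 0, "x": 0, "y": 0, "z": 0, "gripper": -1},
  {"rx": 0, "ry": 0.28, "rz": 0, "x": 0, "y": 0, "z": 0, "gripper": -1},
])

```text
clock: 4.35
position: [0.4626, 0.1634, 0.0708]
tool_rot: [-1.57, -0.001, -0.171]
force: [2.9, 4.6, 4.4]
grip_width: 0.0116
```

```bash
python3 -c "
from go import *
go([.4615,.1635,.07],-10)"
```

```text
t 4.35 pos [0.4626 0.1634 0.0708] rot [-8.995e+01 -5.000e-02 -9.800e+00] F [2.9 4.6 4.4] M [ 0.81 -0.43 -0.08] w 0.0116 q [-0.81  0.63  0.48  2.09 -0.55  0.54 -0.1 ]
shift cm [-0.11  0.08 -0.01] rv [-0.001  0.004  0.001]
```

90.4° turned. Opening, then rising straight up.

arm_command([
  {"rx": 0, "ry": 0, "rz": 0, "x": 0, "y": 0, "z": 0, "gripper": -0.3},
  {"rx": 0, "ry": 0, "rz": 0, "x": 0, "y": 0, "z": 0, "gripper": 0.0},
  {"rx": 0, "ry": 0, "rz": 0, "x": 0, "y": 0, "z": 0, "gripper": 0.2},
  {"rx": 0, "ry": 0, "rz": 0, "x": 0, "y": 0, "z": 0, "gripper": 0.2},
  {"rx": 0, "ry": 0, "rz": 0, "x": 0, "y": 0, "z": 0, "gripper": 0.2},
])

```text
clock: 4.77
position: [0.462, 0.1626, 0.0703]
tool_rot: [-1.571, 0.0, -0.175]
force: [-0.4, 1.4, 0.4]
grip_width: 0.0515
```

arm_command([
  {"rx": 0, "ry": 0, "rz": 0, "x": 0, "y": -2, "z": 0, "gripper": 0.2},
  {"rx": 0, "ry": 0, "rz": 0, "x": 0, "y": -5, "z": 0, "gripper": 0.2},
  {"rx": 0, "ry": 0, "rz": 0, "x": 0, "y": -9, "z": 0, "gripper": 0.2},
  {"rx": 0, "ry": 0, "rz": 0, "x": 0, "y": -13, "z": 0, "gripper": 0.2},
  {"rx": 0, "ry": 0, "rz": 0, "x": 0, "y": -16, "z": 0, "gripper": 0.2},
])

```text
clock: 5.18
position: [0.4623, 0.1622, 0.233]
tool_rot: [-1.57, -0.001, -0.176]
force: [0.1, 0.8, 0.5]
grip_width: 0.0513
```

```bash
python3 -c "
from go import *
go([.4,.4,.23],-10)
for c,b in(('scene',(205,175,280,235)),('top',(172,200,240,268))):
  p,d=bot.grab_frame(c)
  cv2.imwrite(f'pics/{c}3.png',cv2.resize((p[130:280,170:330] if c=='scene' else p[140:300,130:300])[:,:,::-1],None,fx=3.7,fy=3.7))
"
```

```text
t 5.1833 pos [0.4623 0.1622 0.233 ] rot [-8.998e+01 -5.000e-02 -1.006e+01] F [0.1 0.8 0.5] M [ 0.08  0.02 -0.04] w 0.0513 q [-1.01  0.38  0.72  1.97 -0.32  0.9  -0.3 ]
shift cm [-10.29   0.3   22.32] rv [-0.    -0.001  0.001]
```

View pics/scene3.png

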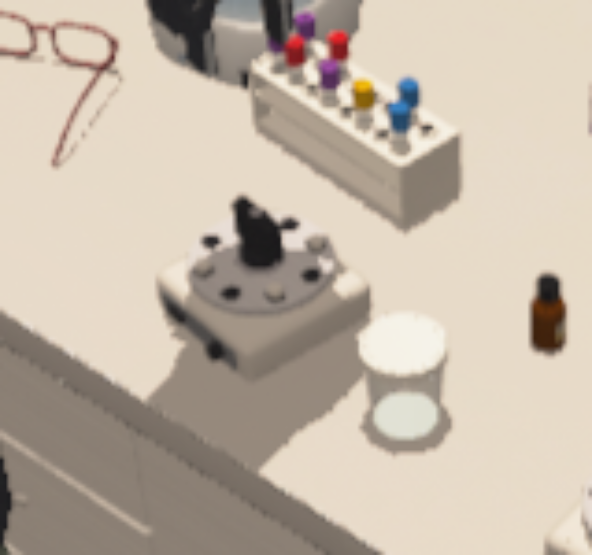

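The nut is clear of the fingers and visibly turned by about a quarter. Moving aside to measure its angle from above.

arm_command([
  {"rx": 0, "ry": 0, "rz": 0, "x": -1.5, "y": 0, "z": 3.5, "gripper": 0.2},
  {"rx": 0, "ry": 0, "rz": 0, "x": -3, "y": 0, "z": 7, "gripper": 0.2},
  {"rx": 0, "ry": 0, "rz": 0, "x": -4.5, "y": 0, "z": 10.5, "gripper": 0.2},
  {"rx": 0, "ry": 0, "rz": 0, "x": -6, "y": 0, "z": 14, "gripper": 0.2},
  {"rx": 0, "ry": 0, "rz": 0, "x": -7.5, "y": 0, "z": 17.5, "gripper": 0.2},
])

```text
clock: 5.7
position: [0.4177, 0.3498, 0.2299]
tool_rot: [-1.571, 0.001, -0.175]
force: [0.9, -0.2, -0.1]
grip_width: 0.0514
```

Run:
```python
from go import *
go([.4,.4,.23],-10)
for c,b in(("scene",(205,175,280,235)),("top",(172,200,240,268))):
  p,d=bot.grab_frame(c)
  M=np.zeros((480,640),bool);M[b[1]:b[3],b[0]:b[2]]=1
  P=proj(c,d,M&(p.max(2)<75)); T=P[(P[:,2]>.085)&(P[:,2]<.11)]
  if len(T)>5:
    e,V=np.linalg.eigh(np.cov(T[:,:2].T)); print(c,len(T),T.mean(0).round(4),cv2.minAreaRect((T[:,:2]*1000).astype(np.float32)),np.degrees(np.arctan2(V[1,1],V[0,1])))
  crop=p[140:300,150:420] if c=="top" else p[150:310,190:420]
  cv2.imwrite(f'pics/{c}4.png',cv2.resize(crop[:,:,::-1],None,fx=2.9,fy=2.9))
```

```text
t 5.7 pos [0.4177 0.3498 0.2299] rot [-9.002e+01  3.000e-02 -1.001e+01] F [ 0.9 -0.2 -0.1] M [-0.03 -0.06  0.02] w 0.0514 q [-1.29  0.48  0.68  1.84 -0.36  0.95 -0.63]
shift cm [-2.62 -0.01  4.64] rv [ 0.    -0.    -0.001]
scene 71 [0.4569 0.154  0.0937] ((459.1036682128906, 157.81040954589844), (41.71196365356445, 15.262550354003906), 89.09964752197266) 84.90132659826116
top 136 [0.4612 0.1605 0.0987] ((462.3523864746094, 161.68048095703125), (18.768550872802734, 43.28797149658203), 2.64542293548584) 79.29167577023519
```

View pics/top4.png

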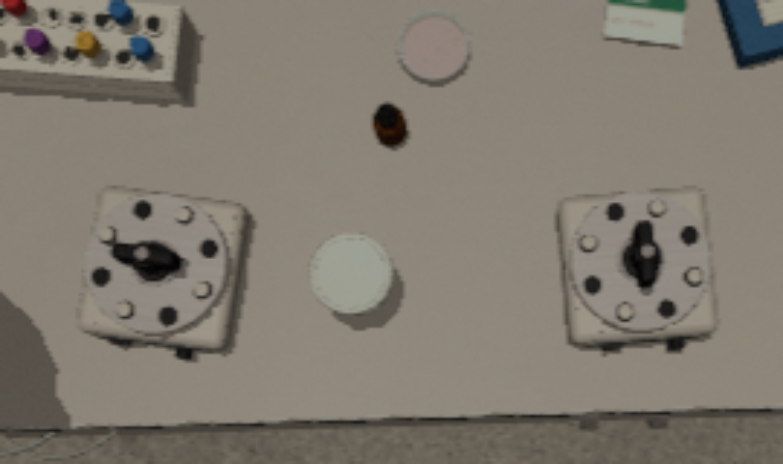

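The left nut's bar has gone from 170.5° to 79.3° by top-camera depth, about 91° clockwise, and the right nut is unchanged. The arm is clear of everything, so I'm handing in.

```bash
python3 -c "
from workcell import bot
print(bot.job_done())"
```

```text
the job is handed in; nothing more can be done
None
```

I loosened the left white spinner's nut by a quarter turn, let go of it and handed the job in at about 6 s of the 32 s allowed. No verdict came back.

- **Which way it gave:** The first small try was clockwise, and the nut turned with a steady moment of about 0.08 N·m, matching the stated drag. That means a left-hand thread, so I never tried counter-clockwise.
- **Amount turned:** The gripper turned 90.4° while holding the nut. The top camera put the bar at 170.5° before and 79.3° after, about 91°.
- **Scene camera:** It gave 84.9° for the final bar angle, which disagrees with the top camera. It sees the bar obliquely and was also less consistent beforehand (169–172°), so I relied on the tool pose and the top view.
- **Network miss:** The trained network found only the right-hand nut and the green look-alike. I located the left nut by its colour and depth instead.
- **Forces:** The highest force reading I took was about 17 N, while closing on the nut.
- **End state:** The right nut looks unchanged in the last top picture. The gripper is open and about 19 cm to the side of the nut, touching nothing.

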